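Bring the mosaic panel round to the glue applicator

ROBOT

A 6-joint arm with a two-finger parallel gripper is mounted at the origin on the work surface. World frame = base frame: x ahead of the robot, y to its left, z up, the work surface at z = 0. Lengths are in m, angles in rad, forces in N, time in s.
With the tool pointing down it reaches from about 0.225 to 0.875 m from the base axis. Payload 3.4 kg.
Tool frame: the origin (TCP) lies at the very end of the fingers, on their centre line; the grasp point (between the pads) lies 19 mm behind it (manip.tcp_to_grasp is the distance from the TCP to the grasp point, in m); z points along the fingers, y is the line along which they close (so a half turn about z gives the same grasp; the last joint's range is limited). The gripper opens to 85 mm and grips with 20 to 120 N. Pads are 22 mm wide; open, the fingers measure 114 mm over their backs; the gripper's body (76 mm by 85 mm) begins 54 mm behind the grasp point. The pads swing forward as they close: fully open they stand 13 mm farther back than shut.
Start: joints at [-0.121, 0.276, 1.505, -0, 1.361, -0.121], TCP at [0.575, -0, 0.231] pointing down, gripper open.
Joint ranges: [-2.89, 2.89], [-0.75, 2.08], [0.22, 2.7], [-1.18, 4.32], [0.11, 2.71], [-2.7, 2.7]. Speed limits (rad/s): [2.57, 2.57, 3.14, 3.14, 3.14, 3.14].

INTERFACE

Orientations are given as a unit quaternion [w, x, y, z].
In Python, from rig import status, get_image, job, manip gives the robot as it stands.
- The arm moves only by the tool apply_moves, never from a script. Its arguments are lists of equal length, an entry for each row: "xyz": the shift along the tool's x, y, z each as a share of 0.3 m, from -1 to 1, a list of three; "rot": the turn, a rotation vector about the tool's x, y, z each as a share of 60 degrees, from -1 to 1, a list of three; "hand": the opening, from -1 (shut) to 1 (fully open). A call has 1 to 8 rows; each row shifts and turns the commanded pose from where the row before left it, along the tool's axes as they then stand; what a row does not reach is not made up. A row lasts 1/8 s, in which the tool goes at most 62.5 mm and 10.7 degrees, less where a joint would pass 70% of its speed; a pose out of reach is approached as far as the arm can. A call with a number of a shift or a turn outside -1 to 1 is refused whole. A call with a gripper value outside its range is refused whole. The fingers move at their own pace and stop on an object; "force" is the grip in N (left out, the last holds). Time passes only in rows, so rows that do not move let the fingers close. It gives the time, the measured TCP pose, the force, the opening and the grip force at its end, in the units of the state.
- status.get_state(): the state, without advancing time (a new reading comes with each control period).
- get_image(name): name is "scene" or "side" or "wrist"; returns a dict with "pixels" (384x512x3 uint8, red, green, blue), "fovy" (degrees; the focal length in pixels is half the picture's height over the tangent of half this angle, whatever the lens; pixels are square), "cx", "cy" (the principal point, pixels), "dist" ([k1, k2, p1, p2, k3] as OpenCV has them; the pictures are not rectified), "origin" and "orientation" of the camera in the world; the wrist camera has in their place "tool_from_camera" (4x4, takes a point from camera to tool coordinates, whose origin is the TCP and whose axes are the flange's). Camera axes: x right, y down, z forward; pixel columns grow to the right and rows downward; lengths in m; the calibration is good to about 2 mm. A picture is of the moment at which its call begins: read the wrist's pose just before it. There is no depth.
- job.sign_off(): hands the job in; it is judged then, once.
The state is a dict: "clock": time; "qpos": joint angles; "qd": joint speeds; "effort": joint torques, N m; "position": TCP position; "ee_rot": TCP orientation; "contact_force": force on the tool from outside, world axes, zero at the start; "moment": the same for the moment, N m; "width": finger opening in m; "gripper_force": force on a finger pad.
Only numpy, scipy, OpenCV 4.12 (cv2) and the standard library are available. Lean on these libraries where they do the work, as an engineer would, in place of code of your own. Each camera call takes 0.05 s, during which the arm holds its last target. There are 200 camera calls.

TASK

In the green tray, push the turntable's spokes lightly with one finger until the red-and-orange tile panel of the mosaic dome squarely faces the grey post of the glue applicator. Then push the applicator's orange arm in with one finger until its nozzle points straight at that panel, and come away. The glue is still wet: do not touch the dome, do not let it slide off the middle of the turntable or lift it, leave the other things where they are, and grip nothing.

Things in the scene. Friction and masses are not known exactly. Their poses are not given: they have to be found in the camera images.
- station: Green tray, 360 x 460 mm, rim 36 mm high, fixed to the table, carrying turntable and applicator. Its origin is under the turntable's axis, on the table; z is up. It spans -180 to 180 mm in x and -170 to 290 mm in y. The applicator's post stands at 240 mm along +y: the panel faces it when it lies straight along +y from the turntable's axis.
- turntable_axis (a point): Point on the turntable's vertical axis, at the height of its top (64 mm above the table).
- turntable (a joint): Angle of the turntable (grey disc, 160 mm diameter, with four spokes), rad, counter-clockwise from above positive. Turns either way for two turns and more, and stays where it is left (light friction, about 1 N at a spoke's end). At 0 the spokes point along the tray's +x, +y, -x and -y.
- dome: Glass dome covered in gold and white beads, one red and orange tile panel on one side; 112 mm across, 55 mm high, loose on the rubber pad in the middle of the turntable and turning with it. Origin: centre of its underside, 64 mm above the table, z up; its +x points to the panel.
- dome_panel (a point): Middle of the red and orange panel, 47 mm from the dome's axis and 30 mm above its underside.
- applicator (a joint): Angle of the applicator's arm about its post, rad: 0 when its nozzle points straight at the turntable's axis (along the tray's -y), positive when swung clockwise seen from above (towards the tray's -x, the robot's side). Range -0.7 to 1.6; no stop at 0; stays where it is left (light friction, about 1 N).
- applicator_pivot (a point): Point on the vertical axis of the applicator's post, 95 mm above the table; the grey post with its collar of 36 mm diameter is 115 mm high.
- nozzle_tip (a point): Tip of the orange nozzle, 172 mm from the post's axis, 95 mm up. The arm: an orange bar 14 mm wide, from 86 to 104 mm above the table, bare from 18 to 100 mm from the post's axis; beyond it a white cartridge 30 mm thick to 145 mm (80 to 110 mm up), then the nozzle. It passes above the spokes.
- glue_bottle: White glue bottle, 38 mm diameter, 120 mm high, in the tray's far left corner; origin at its base centre.
- pot_gold: Small brass bead dish, 52 mm across, 28 mm high, in the tray's far right corner; origin at its base centre.
- pot_white: Small white bead dish, 52 mm across, 28 mm high, in the tray's near right corner; origin at its base centre.
- brush: Brush 150 mm long lying in the tray along its far side, under 30 mm high; origin on its underside.
- jar_green: Green bead jar, 64 mm diameter, 90 mm high, beside the tray; origin at its base centre.
- jar_amber: Amber bead jar, 64 mm diameter, 90 mm high, beside the tray; origin at its base centre.
- jar_blue: Blue bead jar, 64 mm diameter, 90 mm high, beside the tray; origin at its base centre.
- spoke_end (a point): Centre of the blue end knob (16 mm thick) of the spoke that points along the tray's +x at 0; 150 mm from the axis, 53 mm up. Four like spokes, 90 degrees apart: aluminium blades on edge, 8 mm thick, from 44 to 62 mm above the table, bare from 80 to 142 mm from the axis.
Mind the look-alikes: they are no part of the job. There is more than one size of the dome; the job needs the middle-sized.

How it is judged:
By the outcome, as a careful person would: the job done as asked, in the order asked, and still so for the second after the job is handed in, with the robot touching nothing.
It also fails if it takes over 72 s, if anything falls off the work surface, if the arm or the gripper's body presses on something with over 40 N, if the wrist force passes 120 N, or if a joint passes its speed limit or range.

## Working session

There is one attempt and no reset: what is moved stays moved. The work goes in short steps, Python scripts to look and compute and a tool call to move; the robot and the scene stay as the last step left them, time stands still between calls to the robot, and variables do not carry over. Pictures are saved under pics/ and viewed, at most 10 in all, crops included, and the job is handed in when it is done.

Besides the shell and the picture viewer there is one more tool, called after "Emit:" by a JSON object that holds its "op" and its "data". apply_moves: Moves the arm, as the interface text tells. Its arguments: {"type":"object","properties":{"xyz":{"type":"array","items":{"type":"array","items":{"type":"number","minimum":-1,"maximum":1}}},"rot":{"type":"array","items":{"type":"array","items":{"type":"number","minimum":-1,"maximum":1}}},"hand":{"type":"array","items":{"type":"number"}},"force":{"type":"number"}},"required":["xyz","rot","hand"]}

```bash
mkdir -p pics; ls; cat > h.py <<'E'
import numpy as np,cv2
from rig import status,get_image,job,manip
from scipy.spatial.transform import Rotation as R
def quat(q): return R.from_quat([q[1],q[2],q[3],q[0]]).as_matrix()
def cam(name):
    s=status.get_state(); im=get_image(name)
    h,w=im["pixels"].shape[:2]; f=h/2/np.tan(np.radians(im["fovy"])/2)
    K=np.array([[f,0,im["cx"]],[0,f,im["cy"]],[0,0,1]])
    if name=="wrist":
        T=np.array(im["tool_from_camera"]); Rt=quat(s["ee_rot"])
        Rc=Rt@T[:3,:3]; o=Rt@T[:3,3]+np.array(s["position"])
    else:
        o=np.array(im["origin"]); q=np.array(im["orientation"]); Rc=quat(q) if q.size==4 else q
    return dict(px=im["pixels"],K=K,d=np.array(im["dist"],float),o=o,R=Rc)
def ray(c,uv):
    p=cv2.undistortPoints(np.array(uv,float).reshape(-1,1,2),c["K"],c["d"])[:,0]
    return np.c_[p,np.ones(len(p))]@c["R"].T
def plane(c,uv,z):
    r=ray(c,uv); return c["o"]+r*((z-c["o"][2])/r[:,2:])
def proj(c,P):
    P=(np.atleast_2d(P)-c["o"])@c["R"]
    return cv2.projectPoints(P.reshape(-1,1,3),np.zeros(3),np.zeros(3),c["K"],c["d"])[0][:,0]
def save(c,n): cv2.imwrite("pics/%s.png"%n,c["px"][:,:,::-1])
E
python3 - <<'E'
from h import *
a=[cam(n) for n in("scene","side","wrist")]
for c,n in zip(a,"abc"): print(c["o"],c["R"][:,2]); 
big=np.hstack([c["px"] for c in a[:2]])
save(a[0],"a");save(a[1],"b");save(a[2],"c")
print(status.get_state())
E
```

```text
pics
[1.37944564 0.17548712 1.52419194] [-0.52080556 -0.08051886 -0.84986957]
[ 0.0528918  -0.8954821   0.69759337] [ 0.38475559  0.76473515 -0.51685906]
[0.57428382 0.07146923 0.37203316] [-0.00206071 -0.28458589 -0.95864833]
{'clock': 0.15, 'qpos': array([-1.21000763e-01,  2.76448308e-01,  1.50581636e+00,  3.13011454e-05,
        1.36072174e+00, -1.20939761e-01]), 'qd': array([-0.00100588, -0.00313854, -0.00374878, -0.00105805,  0.00143134,
        0.00156812]), 'effort': array([ 9.65923646e-04, -4.17143512e+01, -2.46032345e+01, -1.26433165e-04,
        7.58384820e-03, -3.43765259e-05]), 'position': array([5.74612124e-01, 5.25764543e-05, 2.30649594e-01]), 'ee_rot': array([-5.58070337e-04,  7.07130492e-01,  7.07082726e-01, -4.17654699e-04]), 'contact_force': array([-0.37872289, -0.91354428, -0.24864005]), 'moment': array([ 0.01734117,  0.04324985, -0.04089205]), 'gripper_force': 0.0, 'width': 0.08520233183567083}
```

View pics/a.png

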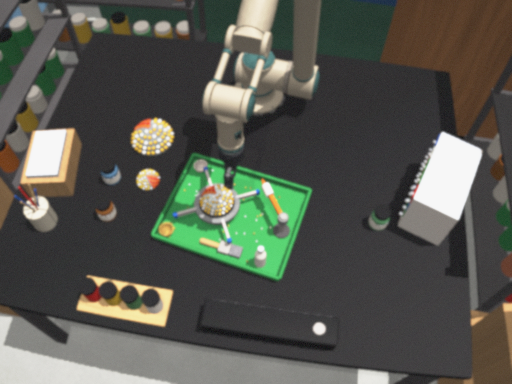

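View pics/b.png

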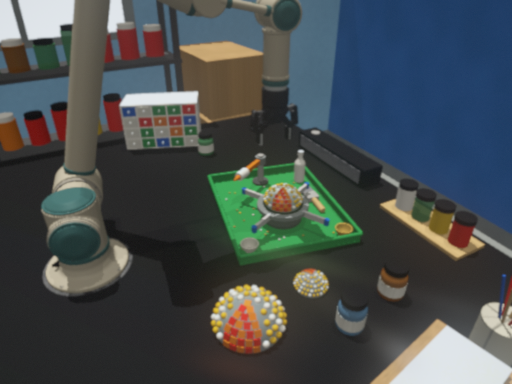

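Scene view: tray with corners near (197,155), (311,188), (277,276) and (153,233). The middle dome on the turntable is at (217,203), the post at (283,220), and the applicator arm runs up to (265,182). Side view: the panel at (283,197) faces that camera, with the nozzle at (238,177). Next I'll measure these.

```bash
cat > m.py <<'E'
from h import *
def comps(m,lo=3):
    n,l,s,ce=cv2.connectedComponentsWithStats(m.astype(np.uint8));return [(s[i,4],ce[i]) for i in range(1,n) if s[i,4]>=lo]
def tray(c):
    h=cv2.cvtColor(c["px"],cv2.COLOR_RGB2HSV)
    g=cv2.inRange(h,(50,120,60),(75,255,255)); g=cv2.morphologyEx(g,cv2.MORPH_CLOSE,np.ones((5,5)))
    ct=max(cv2.findContours(g,cv2.RETR_EXTERNAL,cv2.CHAIN_APPROX_NONE)[0],key=cv2.contourArea)
    return h,cv2.convexHull(ct)
def blue(h): return cv2.inRange(h,(105,100,50),(125,255,255))
E
python3 - <<'E'
from m import *
for n in("scene","side","wrist"):
    c=cam(n);h,hull=tray(c)
    q=cv2.approxPolyDP(hull,12,True)[:,0];print(n,q.tolist());print(plane(c,q,.036).round(3).tolist())
    if n!="wrist":
        x0,y0,w,hh=cv2.boundingRect(hull)
    else: x0,y0,w,hh=0,0,512,384
    for a,ce in comps(blue(h)):
        if cv2.pointPolygonTest(hull,tuple(map(float,ce)),True)>-15: print("blue",a,ce.round(1),plane(c,ce,.053).round(3)[0])
    o=cv2.inRange(h,(0,130,100),(14,255,255))
    for a,ce in comps(o,8):
        if cv2.pointPolygonTest(hull,tuple(map(float,ce)),True)>-15: print("orange",a,ce.round(1),plane(c,ce,.095).round(3)[0])
    if n!="wrist":
        cr=c["px"][max(y0-12,0):y0+hh+5,x0-5:x0+w+5]; cv2.imwrite(f"pics/{n}_crop.png",cv2.resize(cr,None,fx=4,fy=4,interpolation=cv2.INTER_CUBIC)[:,:,::-1]);print("crop origin",x0-5,y0-12,cr.shape)
E
```

```text
scene [[193, 153], [311, 189], [279, 279], [151, 235]]
[[0.366, -0.194, 0.036], [0.456, 0.261, 0.036], [0.814, 0.189, 0.036], [0.726, -0.264, 0.036]]
blue 6 [205.2 167.8] [ 0.436 -0.131  0.053]
blue 6 [257.3 191.5] [0.507 0.072 0.053]
blue 16 [175.  214.6] [ 0.644 -0.196  0.053]
blue 12 [228.9 240.4] [0.71  0.006 0.053]
orange 54 [209.2 190.2] [ 0.552 -0.09   0.095]
crop origin 146 141 (145, 171, 3)
side [[362, 231], [241, 263], [207, 175], [306, 167]]
[[0.724, -0.262, 0.036], [0.357, -0.224, 0.036], [0.449, 0.256, 0.036], [0.802, 0.143, 0.036]]
blue 3 [306.7 183.3] [0.718 0.015 0.053]
blue 9 [243.8 189.4] [0.511 0.077 0.053]
blue 17 [325.9 221.2] [ 0.645 -0.194  0.053]
blue 18 [254.3 227.9] [ 0.446 -0.127  0.053]
orange 41 [253.8 163.9] [0.588 0.153 0.095]
orange 8 [238.1 176.1] [0.502 0.099 0.095]
orange 86 [282.1 194.1] [ 0.573 -0.064  0.095]
orange 194 [281.5 205.1] [ 0.54  -0.115  0.095]
crop origin 202 151 (118, 166, 3)
wrist [[474, 0], [368, 326], [325, 341], [109, 273], [130, 0]]
[[0.782, 0.165, 0.036], [0.71, -0.199, 0.036], [0.658, -0.221, 0.036], [0.4, -0.125, 0.036], [0.455, 0.161, 0.036]]
blue 213 [185.6  94.6] [0.507 0.073 0.053]
blue 242 [395.5 164.5] [0.711 0.006 0.053]
blue 140 [318.6 336.2] [ 0.646 -0.199  0.053]
orange 51 [222.4  10.7] [0.547 0.135 0.095]
orange 173 [241.   17.9] [0.561 0.13  0.095]
orange 353 [153.1  72. ] [0.49  0.091 0.095]
orange 103 [254.3 264.3] [ 0.571 -0.08   0.095]
orange 235 [226.4 275. ] [ 0.544 -0.092  0.095]
orange 151 [247.4 270.9] [ 0.564 -0.087  0.095]
orange 69 [253.8 285.7] [ 0.57  -0.103  0.095]
orange 21 [242.9 288.6] [ 0.56  -0.106  0.095]
```

View pics/c.png

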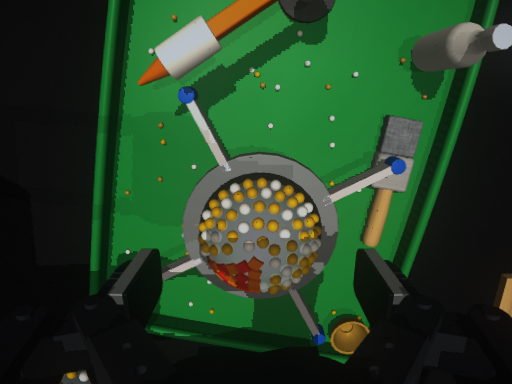

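Wrist view: blue knobs at (186,95), (396,164) and (319,336), dome at (262,225), panel at (240,275) facing toward −y, and nozzle tip at (140,82). I'll shut the hand, move above the gap behind the +x-side spoke, and refine the panel angle.

Emit:
{"op": "apply_moves", "data": {"xyz": [[0.0175, 0.077, 0], [0.0175, 0.077, 0], [0.0175, 0.077, 0], [0.0175, 0.077, 0], [0, 0, 0.1], [0, 0, 0.1], [0, 0, 0], [0, 0, 0]], "rot": [[0, 0, 0], [0, 0, 0], [0, 0, 0], [0, 0, 0], [0, 0, 0], [0, 0, 0], [0, 0, 0], [0, 0, 0]], "hand": [-1, -1, -1, -1, -1, -1, -1, -1]}}

```text
clock: 1.3
position: [0.6681, 0.0209, 0.1724]
ee_rot: [0.001, 0.707, 0.707, 0.001]
contact_force: [0.8, -0.0, 0.0]
width: 0.0001
gripper_force: 0.0
```

```bash
cat >> m.py <<'E'
C=np.array([.577,-.0625]); YAW=-11.0
def dome_hit(c,uv):
    r=ray(c,uv); r/=np.linalg.norm(r,axis=1)[:,None]; o=c["o"]-np.r_[C,.064]
    b=r@o; D=b*b-(o@o-.056**2); ok=D>0; t=-b-np.sqrt(np.where(ok,D,0))
    P=o+r*t[:,None]; ok&=P[:,2]>0.003
    return P[ok]
def panel(c):
    h=cv2.cvtColor(c["px"],cv2.COLOR_RGB2HSV)
    m=cv2.inRange(h,(0,140,90),(13,255,255))|cv2.inRange(h,(174,140,90),(179,255,255))
    v,u=np.nonzero(m); P=dome_hit(c,np.c_[u,v].astype(float))
    az=np.degrees(np.arctan2(P[:,1],P[:,0]))
    mu=np.degrees(np.angle(np.exp(1j*np.radians(az)).mean())); d=(az-mu+180)%360-180
    el=P[:,2]
    print("panel n",len(P),"az mean",mu.round(1),"5/50/95%",(mu+np.percentile(d,[2,50,98])).round(1),"z",np.percentile(el,[2,50,98]).round(3),"vec mean az",np.degrees(np.arctan2(P[:,1].mean(),P[:,0].mean())).round(1))
def knobs(c):
    h=cv2.cvtColor(c["px"],cv2.COLOR_RGB2HSV); r=[]
    for a,ce in comps(blue(h),3):
        p=plane(c,ce,.053)[0,:2]; d=p-C
        if abs(np.hypot(*d)-.15)<.025: r.append((a,p.round(3).tolist(),np.hypot(*d).round(3),np.degrees(np.arctan2(d[1],d[0])).round(1)))
    print(*r,sep="\n")
E
python3 - <<'E'
from m import *
for n in("side","wrist","scene"):
    c=cam(n);print(n);panel(c);knobs(c);save(c,"d_"+n)
print(status.get_state()["position"],status.get_state()["width"])
E
```

```text
side
panel n 250 az mean -126.6 5/50/95% [-154.9 -126.9  -96.9] z [0.007 0.028 0.053] vec mean az -125.9
(np.int32(3), [0.718, 0.015], np.float64(0.161), np.float64(28.8))
(np.int32(8), [0.511, 0.076], np.float64(0.154), np.float64(115.6))
(np.int32(29), [0.646, -0.192], np.float64(0.147), np.float64(-62.1))
(np.int32(18), [0.446, -0.127], np.float64(0.146), np.float64(-153.9))
wrist
panel n 4 az mean -89.0 5/50/95% [-90.1 -89.  -88. ] z [0.043 0.044 0.047] vec mean az -89.0
(np.int32(322), [0.505, 0.073], np.float64(0.154), np.float64(118.0))
(np.int32(3), [0.519, 0.075], np.float64(0.149), np.float64(112.8))
(np.int32(370), [0.71, 0.006], np.float64(0.15), np.float64(27.3))
(np.int32(145), [0.435, -0.136], np.float64(0.16), np.float64(-152.8))
scene
panel n 52 az mean -123.8 5/50/95% [-152.8 -122.9  -96.9] z [0.03  0.047 0.055] vec mean az -122.6
(np.int32(6), [0.436, -0.131], np.float64(0.156), np.float64(-153.9))
(np.int32(6), [0.507, 0.072], np.float64(0.152), np.float64(117.5))
(np.int32(10), [0.643, -0.195], np.float64(0.148), np.float64(-63.6))
(np.int32(13), [0.71, 0.006], np.float64(0.15), np.float64(27.3))
[0.66835487 0.0208885  0.17310944] 4.1677882847290574e-05
```

Emit:
{"op": "apply_moves", "data": {"xyz": [[0, 0, 0.104], [0, 0, 0.104], [0, 0, 0.104], [0, 0, 0.104], [0, 0, 0]], "rot": [[0, 0, 0], [0, 0, 0], [0, 0, 0], [0, 0, 0], [0, 0, 0]], "hand": [-1, -1, -1, -1, -1]}}

```text
clock: 2.08
position: [0.6659, 0.0211, 0.045]
ee_rot: [-0.002, 0.707, 0.707, -0.001]
contact_force: [-0.1, 0.6, 0.8]
width: 0.0
gripper_force: 0.0
```

```bash
cat > arc.py <<'E'
import numpy as np,sys
from m import C
from rig import status
from scipy.spatial.transform import Rotation
p=status.get_state()["position"]; print(p, status.get_state()["contact_force"])
d=p[:2]-C; a0=np.degrees(np.arctan2(d[1],d[0])); r0=np.hypot(*d); print(a0.round(1),r0.round(4))
steps=[float(x) for x in sys.argv[1].split(",")]
az=a0-np.cumsum(steps); k=np.arange(1,len(steps)+1)/8; rr=np.where(k<1,r0+(.119-r0)*np.minimum(k,1),.119)
T=np.c_[C[0]+rr*np.cos(np.radians(az)),C[1]+rr*np.sin(np.radians(az))]
D=np.diff(np.vstack([p[:2],T]),axis=0)/.3
for i in range(0,len(D),8): print("az",az[min(i+7,len(D)-1)].round(1),[[round(b,3),round(a,3),0] for a,b in D[i:i+8]])
E
python3 arc.py $(python3 -c "print(','.join(['1.5']*8+['3']*24))")
```

```text
[0.66593801 0.0210953  0.04499712] [-0.10415718  0.55327357  0.80808455]
43.2 0.1221
az 31.2 [[np.float64(-0.009), np.float64(0.006), 0], [np.float64(-0.009), np.float64(0.006), 0], [np.float64(-0.009), np.float64(0.006), 0], [np.float64(-0.009), np.float64(0.005), 0], [np.float64(-0.009), np.float64(0.005), 0], [np.float64(-0.009), np.float64(0.005), 0], [np.float64(-0.009), np.float64(0.005), 0], [np.float64(-0.009), np.float64(0.004), 0]]
az 7.2 [[np.float64(-0.018), np.float64(0.01), 0], [np.float64(-0.019), np.float64(0.009), 0], [np.float64(-0.019), np.float64(0.008), 0], [np.float64(-0.019), np.float64(0.007), 0], [np.float64(-0.02), np.float64(0.006), 0], [np.float64(-0.02), np.float64(0.005), 0], [np.float64(-0.02), np.float64(0.004), 0], [np.float64(-0.021), np.float64(0.003), 0]]
az -16.8 [[np.float64(-0.021), np.float64(0.002), 0], [np.float64(-0.021), np.float64(0.001), 0], [np.float64(-0.021), np.float64(-0.0), 0], [np.float64(-0.021), np.float64(-0.001), 0], [np.float64(-0.021), np.float64(-0.002), 0], [np.float64(-0.02), np.float64(-0.003), 0], [np.float64(-0.02), np.float64(-0.004), 0], [np.float64(-0.02), np.float64(-0.005), 0]]
az -40.8 [[np.float64(-0.02), np.float64(-0.007), 0], [np.float64(-0.019), np.float64(-0.008), 0], [np.float64(-0.019), np.float64(-0.009), 0], [np.float64(-0.018), np.float64(-0.01), 0], [np.float64(-0.018), np.float64(-0.01), 0], [np.float64(-0.017), np.float64(-0.011), 0], [np.float64(-0.017), np.float64(-0.012), 0], [np.float64(-0.016), np.float64(-0.013), 0]]
```

Emit:
{"op": "apply_moves", "data": {"xyz": [[-0.009, 0.006, 0], [-0.009, 0.006, 0], [-0.009, 0.006, 0], [-0.009, 0.005, 0], [-0.009, 0.005, 0], [-0.009, 0.005, 0], [-0.009, 0.005, 0], [-0.009, 0.004, 0]], "rot": [[0, 0, 0], [0, 0, 0], [0, 0, 0], [0, 0, 0], [0, 0, 0], [0, 0, 0], [0, 0, 0], [0, 0, 0]], "hand": [-1, -1, -1, -1, -1, -1, -1, -1]}}

```text
clock: 3.08
position: [0.68, -0.0007, 0.0464]
ee_rot: [-0.0, 0.707, 0.707, -0.0]
contact_force: [-1.3, 0.4, 0.1]
width: 0.0001
gripper_force: 0.4
```

Emit:
{"op": "apply_moves", "data": {"xyz": [[-0.01, 0.006, 0], [-0.011, 0.005, 0], [-0.012, 0.005, 0], [-0.014, 0.005, 0], [-0.016, 0.005, 0], [-0.018, 0.004, 0], [-0.02, 0.004, 0], [-0.02, 0.003, 0]], "rot": [[0, 0, 0], [0, 0, 0], [0, 0, 0], [0, 0, 0], [0, 0, 0], [0, 0, 0], [0, 0, 0], [0, 0, 0]], "hand": [-1, -1, -1, -1, -1, -1, -1, -1]}}

```text
clock: 4.08
position: [0.6912, -0.0374, 0.0465]
ee_rot: [0.0, 0.707, 0.707, 0.0]
contact_force: [0.2, 0.8, 0.2]
width: 0.0003
gripper_force: 0.4
```

```bash
python3 arc.py $(python3 -c "print(','.join(['3']*48))") | sed 's/np.float64(\([-0-9.]*\))/\1/g'; python3 -c "
from m import *
c=cam('scene');knobs(c)
c=cam('side');knobs(c);panel(c)"
```

```text
[ 0.69124354 -0.03736749  0.04654501] [0.20592448 0.82764279 0.1993299 ]
12.4 0.117
az -11.6 [[-0.02, 0.005, 0], [-0.02, 0.004, 0], [-0.02, 0.003, 0], [-0.021, 0.002, 0], [-0.021, 0.0, 0], [-0.021, -0.001, 0], [-0.021, -0.002, 0], [-0.021, -0.003, 0]]
az -35.6 [[-0.02, -0.005, 0], [-0.02, -0.006, 0], [-0.02, -0.007, 0], [-0.019, -0.008, 0], [-0.019, -0.009, 0], [-0.018, -0.01, 0], [-0.018, -0.011, 0], [-0.017, -0.012, 0]]
az -59.6 [[-0.017, -0.013, 0], [-0.016, -0.013, 0], [-0.015, -0.014, 0], [-0.014, -0.015, 0], [-0.014, -0.016, 0], [-0.013, -0.016, 0], [-0.012, -0.017, 0], [-0.011, -0.018, 0]]
az -83.6 [[-0.01, -0.018, 0], [-0.009, -0.019, 0], [-0.008, -0.019, 0], [-0.007, -0.02, 0], [-0.006, -0.02, 0], [-0.005, -0.02, 0], [-0.004, -0.02, 0], [-0.003, -0.021, 0]]
az -107.6 [[-0.002, -0.021, 0], [-0.001, -0.021, 0], [0.0, -0.021, 0], [0.001, -0.021, 0], [0.003, -0.021, 0], [0.004, -0.02, 0], [0.005, -0.02, 0], [0.006, -0.02, 0]]
az -131.6 [[0.007, -0.02, 0], [0.008, -0.019, 0], [0.009, -0.019, 0], [0.01, -0.018, 0], [0.011, -0.018, 0], [0.012, -0.017, 0], [0.013, -0.017, 0], [0.013, -0.016, 0]]
(np.int32(13), [0.584, -0.214], np.float64(0.151), np.float64(-87.2))
(np.int32(18), [0.564, 0.088], np.float64(0.151), np.float64(95.0))
(np.int32(11), [0.722, -0.052], np.float64(0.146), np.float64(4.0))
(np.int32(11), [0.572, 0.102], np.float64(0.164), np.float64(91.6))
(np.int32(11), [0.73, -0.051], np.float64(0.154), np.float64(4.4))
(np.int32(16), [0.428, -0.07], np.float64(0.149), np.float64(-177.1))
(np.int32(20), [0.586, -0.209], np.float64(0.147), np.float64(-86.4))
panel n 241 az mean -151.1 5/50/95% [-180.9 -150.  -123.5] z [0.006 0.028 0.053] vec mean az -150.9
```

Emit:
{"op": "apply_moves", "data": {"xyz": [[-0.02, 0.005, 0], [-0.02, 0.004, 0], [-0.02, 0.003, 0], [-0.021, 0.002, 0], [-0.021, 0.0, 0], [-0.021, -0.001, 0], [-0.021, -0.002, 0], [-0.021, -0.003, 0]], "rot": [[0, 0, 0], [0, 0, 0], [0, 0, 0], [0, 0, 0], [0, 0, 0], [0, 0, 0], [0, 0, 0], [0, 0, 0]], "hand": [-1, -1, -1, -1, -1, -1, -1, -1]}}

```text
clock: 5.18
position: [0.6935, -0.0868, 0.0466]
ee_rot: [0.0, 0.707, 0.707, 0.0]
contact_force: [0.4, 0.7, 0.3]
width: 0.0001
gripper_force: 0.4
```

Emit:
{"op": "apply_moves", "data": {"xyz": [[-0.02, -0.005, 0], [-0.02, -0.006, 0], [-0.02, -0.007, 0], [-0.019, -0.008, 0], [-0.019, -0.009, 0], [-0.018, -0.01, 0], [-0.018, -0.011, 0], [-0.017, -0.012, 0]], "rot": [[0, 0, 0], [0, 0, 0], [0, 0, 0], [0, 0, 0], [0, 0, 0], [0, 0, 0], [0, 0, 0], [0, 0, 0]], "hand": [-1, -1, -1, -1, -1, -1, -1, -1]}}

```text
clock: 6.18
position: [0.673, -0.1321, 0.0466]
ee_rot: [0.0, 0.707, 0.707, 0.0]
contact_force: [-0.1, 0.9, 0.3]
width: -0.0001
gripper_force: 0.5
```

Emit:
{"op": "apply_moves", "data": {"xyz": [[-0.017, -0.013, 0], [-0.016, -0.013, 0], [-0.015, -0.014, 0], [-0.014, -0.015, 0], [-0.014, -0.016, 0], [-0.013, -0.016, 0], [-0.012, -0.017, 0], [-0.011, -0.018, 0]], "rot": [[0, 0, 0], [0, 0, 0], [0, 0, 0], [0, 0, 0], [0, 0, 0], [0, 0, 0], [0, 0, 0], [0, 0, 0]], "hand": [-1, -1, -1, -1, -1, -1, -1, -1]}}

```text
clock: 7.18
position: [0.6363, -0.1656, 0.0466]
ee_rot: [0.0, 0.707, 0.707, 0.0]
contact_force: [0.4, 0.3, 0.6]
width: 0.0003
gripper_force: 0.4
```

```bash
python3 arc.py $(python3 -c "print(','.join(['3']*16+['2']*8+['1']*8))") | sed 's/np.float64(\([-0-9.]*\))/\1/g'; python3 -c "
from m import *
c=cam('scene');knobs(c)
c=cam('side');knobs(c);panel(c)"
```

```text
[ 0.63626156 -0.16557756  0.04656971] [0.42073568 0.32702611 0.64878935]
-60.1 0.1189
az -84.1 [[-0.01, -0.018, 0], [-0.009, -0.019, 0], [-0.008, -0.019, 0], [-0.007, -0.02, 0], [-0.006, -0.02, 0], [-0.005, -0.02, 0], [-0.004, -0.02, 0], [-0.003, -0.021, 0]]
az -108.1 [[-0.002, -0.021, 0], [-0.001, -0.021, 0], [0.001, -0.021, 0], [0.002, -0.021, 0], [0.003, -0.021, 0], [0.004, -0.02, 0], [0.005, -0.02, 0], [0.006, -0.02, 0]]
az -124.1 [[0.005, -0.013, 0], [0.005, -0.013, 0], [0.005, -0.013, 0], [0.006, -0.013, 0], [0.006, -0.012, 0], [0.007, -0.012, 0], [0.007, -0.012, 0], [0.008, -0.012, 0]]
az -132.1 [[0.004, -0.006, 0], [0.004, -0.006, 0], [0.004, -0.006, 0], [0.004, -0.005, 0], [0.004, -0.005, 0], [0.004, -0.005, 0], [0.005, -0.005, 0], [0.005, -0.005, 0]]
(np.int32(8), [0.432, -0.117], np.float64(0.155), np.float64(-159.5))
(np.int32(9), [0.523, 0.079], np.float64(0.151), np.float64(110.7))
(np.int32(4), [0.629, -0.202], np.float64(0.149), np.float64(-69.5))
(np.int32(14), [0.717, -0.01], np.float64(0.15), np.float64(20.4))
(np.int32(6), [0.526, 0.082], np.float64(0.153), np.float64(109.3))
(np.int32(16), [0.439, -0.11], np.float64(0.146), np.float64(-161.1))
(np.int32(20), [0.628, -0.201], np.float64(0.147), np.float64(-69.8))
panel n 55 az mean 148.3 5/50/95% [107.8 152.  167.4] z [0.013 0.042 0.054] vec mean az 150.1
```

Emit:
{"op": "apply_moves", "data": {"xyz": [[-0.01, -0.018, 0], [-0.009, -0.019, 0], [-0.008, -0.019, 0], [-0.007, -0.02, 0], [-0.006, -0.02, 0], [-0.005, -0.02, 0], [-0.004, -0.02, 0], [-0.003, -0.021, 0]], "rot": [[0, 0, 0], [0, 0, 0], [0, 0, 0], [0, 0, 0], [0, 0, 0], [0, 0, 0], [0, 0, 0], [0, 0, 0]], "hand": [-1, -1, -1, -1, -1, -1, -1, -1]}}

```text
clock: 8.28
position: [0.5891, -0.181, 0.0466]
ee_rot: [0.0, 0.707, 0.707, 0.0]
contact_force: [0.6, 1.0, -0.7]
width: 0.0003
gripper_force: 0.5
```

Emit:
{"op": "apply_moves", "data": {"xyz": [[-0.002, -0.021, 0], [-0.001, -0.021, 0], [0.001, -0.02, 0], [0.002, -0.019, 0], [0.003, -0.017, 0], [0.003, -0.014, 0], [0.003, -0.01, 0], [0.002, -0.006, 0]], "rot": [[0, 0, 0], [0, 0, 0], [0, 0, 0], [0, 0, 0], [0, 0, 0], [0, 0, 0], [0, 0, 0], [0, 0, 0]], "hand": [-1, -1, -1, -1, -1, -1, -1, -1]}}

```text
clock: 9.28
position: [0.5509, -0.1776, 0.0465]
ee_rot: [0.0, 0.707, 0.707, 0.0]
contact_force: [1.5, 0.2, 0.2]
width: 0.0002
gripper_force: 0.4
```

```bash
python3 arc.py $(python3 -c "print(','.join(['2']*8+['1']*8))") | sed 's/np.float64(\([-0-9.]*\))/\1/g'; python3 -c "
from m import *
c=cam('scene');knobs(c);panel(c)
c=cam('side');knobs(c);panel(c)
c=cam('wrist');knobs(c);panel(c);save(c,'e')"
```

```text
[ 0.55090407 -0.1775544   0.04654019] [1.46670185 0.1896207  0.15527617]
-102.8 0.118
az -118.8 [[0.003, -0.013, 0], [0.003, -0.013, 0], [0.004, -0.013, 0], [0.004, -0.013, 0], [0.005, -0.013, 0], [0.005, -0.013, 0], [0.006, -0.013, 0], [0.006, -0.012, 0]]
az -126.8 [[0.003, -0.006, 0], [0.003, -0.006, 0], [0.004, -0.006, 0], [0.004, -0.006, 0], [0.004, -0.006, 0], [0.004, -0.006, 0], [0.004, -0.006, 0], [0.004, -0.006, 0]]
(np.int32(10), [0.432, -0.007], np.float64(0.156), np.float64(159.2))
(np.int32(13), [0.63, 0.078], np.float64(0.15), np.float64(69.1))
(np.int32(11), [0.714, -0.116], np.float64(0.147), np.float64(-21.3))
panel n 122 az mean 92.1 5/50/95% [ 68.1  90.8 123.3] z [0.006 0.036 0.054] vec mean az 91.8
(np.int32(17), [0.719, -0.114], np.float64(0.151), np.float64(-20.0))
(np.int32(13), [0.44, -0.003], np.float64(0.149), np.float64(156.3))
(np.int32(19), [0.523, -0.197], np.float64(0.145), np.float64(-111.7))
panel n 8 az mean 105.0 5/50/95% [ 84.1 105.4 123.5] z [0.048 0.052 0.055] vec mean az 108.4
Traceback (most recent call last):
  File "m.py", line 19, in panel
  
[... 215 characters left out ...]
["o"]-np.r_[C,.064]
  File "h.py", line 16, in ray
    p=cv2.undistortPoints(np.array(uv,float).reshape(-1,1,2),c["K"],c["d"])[:,0]
      ~~~~~~~~~~~~~~~~~~~^^^^^^^^^^^^^^^^^^^^^^^^^^^^^^^^^^^^^^^^^^^^^^^^^^
cv2.error: OpenCV(4.12.0) /io/opencv/modules/calib3d/src/undistort.dispatch.cpp:347: error: (-215:Assertion failed) CV_IS_MAT(_src) && CV_IS_MAT(_dst) && (_src->rows == 1 || _src->cols == 1) && (_dst->rows == 1 || _dst->cols == 1) && _src->cols + _src->rows - 1 == _dst->rows + _dst->cols - 1 && (CV_MAT_TYPE(_src->type) == CV_32FC2 || CV_MAT_TYPE(_src->type) == CV_64FC2) && (CV_MAT_TYPE(_dst->type) == CV_32FC2 || CV_MAT_TYPE(_dst->type) == CV_64FC2) in function 'cvUndistortPointsInternal'
```

Emit:
{"op": "apply_moves", "data": {"xyz": [[0.002, -0.007, 0], [0.003, -0.012, 0], [0.004, -0.013, 0], [0.004, -0.013, 0], [0.005, -0.013, 0], [0.005, -0.012, 0], [0.004, -0.008, 0], [0.002, -0.004, 0]], "rot": [[0, 0, 0], [0, 0, 0], [0, 0, 0], [0, 0, 0], [0, 0, 0], [0, 0, 0], [0, 0, 0], [0, 0, 0]], "hand": [-1, -1, -1, -1, -1, -1, -1, -1]}}

```text
clock: 10.42
position: [0.5263, -0.1688, 0.0465]
ee_rot: [0.0, 0.707, 0.707, 0.0]
contact_force: [0.4, -0.4, -0.4]
width: -0.0003
gripper_force: 0.3
```

Emit:
{"op": "apply_moves", "data": {"xyz": [[-0.01, 0.02, 0], [-0.01, 0.02, 0], [0, 0, -0.12], [0, 0, -0.16], [0, 0, -0.16], [0.1, 0, -0.16], [0.15, 0, 0], [0.15, 0, 0]], "rot": [[0, 0, 0], [0, 0, 0], [0, 0, 0], [0, 0, 0], [0, 0, 0], [0, 0, 0], [0, 0, 0], [0, 0, 0]], "hand": [-1, -1, -1, -1, -1, -1, -1, -1]}}

```text
clock: 11.42
position: [0.5392, -0.0542, 0.2275]
ee_rot: [0.001, 0.707, 0.707, 0.001]
contact_force: [-0.6, 0.4, -0.7]
width: 0.0003
gripper_force: 0.0
```

Emit:
{"op": "apply_moves", "data": {"xyz": [[0.15, 0, 0], [0.1, 0, 0], [0, 0, 0], [0, 0, 0]], "rot": [[0, 0, 0], [0, 0, 0], [0, 0, 0], [0, 0, 0]], "hand": [-1, -1, -1, -1]}}

```text
clock: 11.92
position: [0.5388, 0.0194, 0.2265]
ee_rot: [0.0, 0.707, 0.707, -0.0]
contact_force: [0.1, -0.2, -0.2]
width: 0.0003
gripper_force: 0.0
```

```bash
python3 -c "
from m import *
print(status.get_state()['position'],status.get_state()['clock'])
c=cam('scene');knobs(c);panel(c)
c=cam('side');knobs(c)
c=cam('wrist');save(c,'f');knobs(c);panel(c)"
```

```text
[0.53875681 0.01942607 0.22650058] 11.925
(np.int32(11), [0.446, 0.022], np.float64(0.156), np.float64(147.2))
(np.int32(7), [0.49, -0.189], np.float64(0.154), np.float64(-124.7))
(np.int32(10), [0.66, 0.062], np.float64(0.149), np.float64(56.4))
(np.int32(10), [0.7, -0.145], np.float64(0.148), np.float64(-33.8))
panel n 142 az mean 80.8 5/50/95% [ 55.7  79.7 110.8] z [0.006 0.035 0.054] vec mean az 80.5
(np.int32(3), [0.669, 0.075], np.float64(0.165), np.float64(56.3))
(np.int32(10), [0.454, 0.023], np.float64(0.15), np.float64(145.1))
(np.int32(24), [0.704, -0.142], np.float64(0.15), np.float64(-32.2))
(np.int32(23), [0.495, -0.182], np.float64(0.145), np.float64(-124.4))
(np.int32(196), [0.663, 0.062], np.float64(0.152), np.float64(55.5))
(np.int32(209), [0.45, 0.022], np.float64(0.153), np.float64(146.2))
(np.int32(74), [0.702, -0.14], np.float64(0.147), np.float64(-32.0))
panel n 2941 az mean 85.2 5/50/95% [ 51.4  85.6 117.4] z [0.006 0.036 0.055] vec mean az 85.0
```

View pics/f.png

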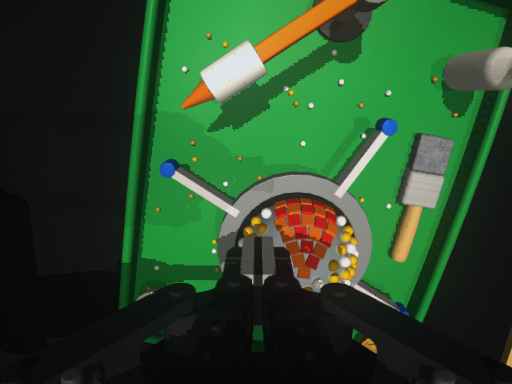

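Wrist view: panel at (306,235), facing up toward the post with its apex at (303,277). Knobs at (168,169) and (389,127). I'll shift sideways for an unobstructed second measurement.

Emit:
{"op": "apply_moves", "data": {"xyz": [[0, -0.08, 0], [0, -0.08, 0], [0, -0.08, 0], [0, -0.06, 0], [0, 0, 0], [0, 0, 0]], "rot": [[0, 0, 0], [0, 0, 0], [0, 0, 0], [0, 0, 0], [0, 0, 0], [0, 0, 0]], "hand": [-1, -1, -1, -1, -1, -1]}}

```text
clock: 12.82
position: [0.4495, 0.0198, 0.2268]
ee_rot: [0.001, 0.707, 0.707, 0.001]
contact_force: [-0.1, -0.7, 0.4]
width: -0.0001
gripper_force: 0.0
```

```bash
cat > p.py <<'E'
import m; from m import *
c=cam('wrist');save(c,'g'); print(status.get_state()['position'])
knobs(c);panel(c)
h=cv2.cvtColor(c["px"],cv2.COLOR_RGB2HSV)
# beads (gold + panel) coverage; disc radius by pad edges -> overlay predicted circles
v=c["px"][:,:,::-1].copy()
t=np.radians(np.arange(0,360,3))
for z,r,col in((.064,.08,(255,0,255)),(.064,.056,(255,255,0)),(.062,.004,(0,0,255))):
    for p in proj(c,np.c_[C[0]+r*np.cos(t),C[1]+r*np.sin(t),t*0+z]): cv2.circle(v,tuple(int(x) for x in p),0,col,-1)
for dx in np.radians([79]):
    a=proj(c,[[C[0]+r*np.cos(dx),C[1]+r*np.sin(dx),.064] for r in(.056,.08)]).astype(int); cv2.line(v,tuple(map(int,a[0])),tuple(map(int,a[1])),(255,0,0),1)
post=C+.24*np.array([np.cos(np.radians(79)),np.sin(np.radians(79))])
for p in proj(c,np.c_[post[0]+.018*np.cos(t),post[1]+.018*np.sin(t),t*0+.115]): cv2.circle(v,tuple(int(x) for x in p),0,(255,0,255),-1)
cv2.imwrite('pics/g2.png',cv2.resize(v,None,fx=1.56,fy=1.56,interpolation=cv2.INTER_CUBIC))
E
python3 p.py
```

```text
[0.44953536 0.01986203 0.22668134]
(np.int32(190), [0.664, 0.063], np.float64(0.153), np.float64(55.1))
(np.int32(201), [0.452, 0.022], np.float64(0.151), np.float64(146.1))
(np.int32(156), [0.704, -0.147], np.float64(0.153), np.float64(-33.8))
panel n 2000 az mean 84.5 5/50/95% [ 50.1  85.5 117.2] z [0.005 0.031 0.054] vec mean az 85.5
```

View pics/g2.png

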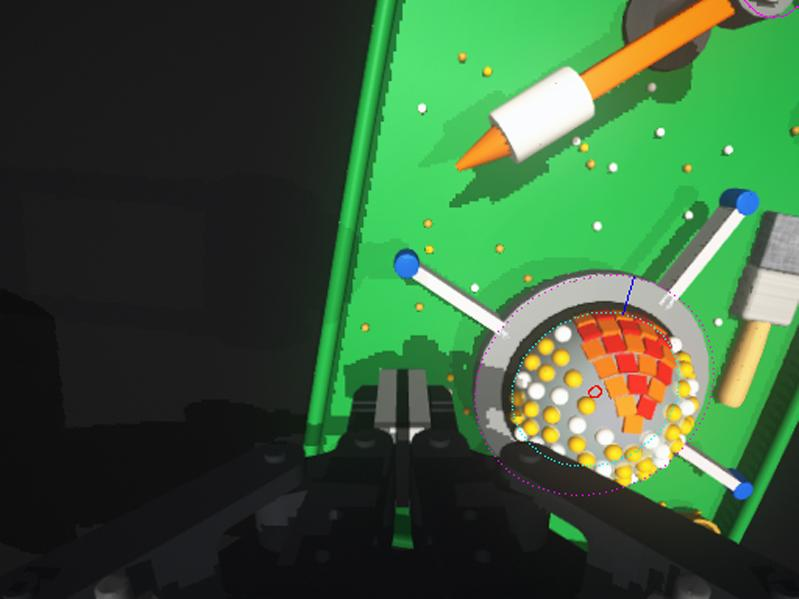

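The predicted disc and dome-base circles match the picture: disc at (595,385), dome centred on it. The panel centre at (630,350) sits a few degrees ccw of the blue target tick at (629,297). I'll check the angle by height band.

```bash
cat > q.py <<'E'
import m; from m import *
def bands(c):
    h=cv2.cvtColor(c["px"],cv2.COLOR_RGB2HSV)
    k=cv2.inRange(h,(0,140,90),(13,255,255))|cv2.inRange(h,(174,140,90),(179,255,255))
    k=cv2.morphologyEx(k,cv2.MORPH_CLOSE,np.ones((3,3)))
    v,u=np.nonzero(k);P=dome_hit(c,np.c_[u,v].astype(float));az=np.degrees(np.arctan2(P[:,1],P[:,0]))
    for lo in np.arange(.01,.05,.008):
        s=az[(P[:,2]>lo)&(P[:,2]<lo+.008)&(abs(az-82)<50)]
        if len(s)>5: print(lo.round(3),len(s),s.mean().round(1),np.percentile(s,[1,99]).round(1))
if __name__=="__main__":
    for n in("wrist","scene"): print(n);bands(cam(n))
    # tray long edges in the wrist view: left inner/outer edge direction
    c=cam("wrist");h,_=tray(c);g=cv2.inRange(h,(45,100,40),(80,255,255));pts=[]
    for r in range(10,250,4):
        u=np.nonzero(g[r])[0]
        if len(u): pts.append((u[0],r))
    L=plane(c,pts,.036)[:,:2];vx=cv2.fitLine(L.astype(np.float32),cv2.DIST_HUBER,0,.001,.001)[:,0] if 0 else cv2.fitLine(L.astype(np.float32),cv2.DIST_HUBER,0,.001,.001).ravel()
    print("edge az",np.degrees(np.arctan2(vx[1],vx[0])), "axis-edge dist",(vx[0]*(C[1]-vx[3])-vx[1]*(C[0]-vx[2])))
E
python3 q.py
```

```text
wrist
0.01 267 87.4 [ 47.8 113.9]
0.018 367 86.6 [ 48.  115.4]
0.026 496 87.0 [ 47.1 118.4]
0.034 375 82.2 [ 49.  117.3]
0.042 357 83.1 [ 51.  118.6]
scene
0.01 11 76.6 [ 59.9 112.7]
0.018 21 79.8 [ 55.7 108.8]
0.026 24 79.9 [ 54.  109.4]
0.034 30 83.8 [ 55.  117.3]
0.042 32 82.0 [ 56.6 108.9]
edge az 78.82308 axis-edge dist -0.18673933447911434
```

Combined panel estimate is 82.6° against a target of 78.9°, so I need about 3.7° more clockwise.

Emit:
{"op": "apply_moves", "data": {"xyz": [[-0.163, 0.079, 0], [-0.163, 0.079, 0], [-0.163, 0.079, 0], [-0.163, 0.079, 0], [0, 0, 0.15], [0, 0, 0.15], [0, 0, 0.15], [0, 0, 0.15]], "rot": [[0, 0, 0], [0, 0, 0], [0, 0, 0], [0, 0, 0], [0, 0, 0], [0, 0, 0], [0, 0, 0], [0, 0, 0]], "hand": [-1, -1, -1, -1, -1, -1, -1, -1]}}

```text
clock: 14.02
position: [0.5438, -0.1757, 0.0449]
ee_rot: [0.0, 0.707, 0.707, 0.0]
contact_force: [0.0, -0.4, 0.0]
width: -0.0001
gripper_force: 0.0
```

Emit:
{"op": "apply_moves", "data": {"xyz": [[0, 0, 0], [0, 0, 0]], "rot": [[0, 0, 0], [0, 0, 0]], "hand": [-1, -1]}}

```text
clock: 14.28
position: [0.5446, -0.1761, 0.0477]
ee_rot: [0.001, 0.707, 0.707, 0.0]
contact_force: [-0.6, 0.2, 0.4]
width: 0.0001
gripper_force: 0.0
```

```bash
python3 arc.py 1.5,1.5,1.5,1.5,1.5,1.5,1,1,1,1 | sed 's/np.float64(\([-0-9.]*\))/\1/g'
```

```text
[ 0.54458488 -0.1760559   0.04765293] [-0.55428041  0.19301048  0.36595409]
-105.9 0.1181
az -116.9 [[0.003, -0.01, 0], [0.003, -0.01, 0], [0.003, -0.01, 0], [0.003, -0.01, 0], [0.004, -0.01, 0], [0.004, -0.01, 0], [0.003, -0.006, 0], [0.003, -0.006, 0]]
az -118.9 [[0.003, -0.006, 0], [0.003, -0.006, 0]]
```

Emit:
{"op": "apply_moves", "data": {"xyz": [[0.004, -0.015, 0], [0.005, -0.015, 0], [0.005, -0.014, 0], [0.005, -0.011, 0], [0.005, -0.009, 0], [0.004, -0.008, 0], [0.004, -0.007, 0], [0.004, -0.005, 0]], "rot": [[0, 0, 0], [0, 0, 0], [0, 0, 0], [0, 0, 0], [0, 0, 0], [0, 0, 0], [0, 0, 0], [0, 0, 0]], "hand": [-1, -1, -1, -1, -1, -1, -1, -1]}}

```text
clock: 15.28
position: [0.518, -0.1647, 0.0465]
ee_rot: [0.0, 0.707, 0.707, 0.0]
contact_force: [0.8, -1.3, -0.3]
width: -0.0002
gripper_force: 0.4
```

Emit:
{"op": "apply_moves", "data": {"xyz": [[0, 0, 0], [-0.01, 0.02, 0], [-0.01, 0.02, 0], [0, 0, -0.12], [0, 0, -0.16], [0, 0, -0.16], [0.1, -0.04, -0.16], [0.15, -0.06, 0]], "rot": [[0, 0, 0], [0, 0, 0], [0, 0, 0], [0, 0, 0], [0, 0, 0], [0, 0, 0], [0, 0, 0], [0, 0, 0]], "hand": [-1, -1, -1, -1, -1, -1, -1, -1]}}

```text
clock: 16.27
position: [0.5033, -0.0968, 0.2308]
ee_rot: [0.004, 0.708, 0.706, 0.002]
contact_force: [0.2, 1.9, -0.4]
width: 0.0001
gripper_force: 0.0
```

Emit:
{"op": "apply_moves", "data": {"xyz": [[0.15, -0.08, 0], [0.15, -0.08, 0], [0.1, -0.08, 0], [0, 0, 0], [0, 0, 0]], "rot": [[0, 0, 0], [0, 0, 0], [0, 0, 0], [0, 0, 0], [0, 0, 0]], "hand": [-1, -1, -1, -1, -1]}}

```text
clock: 16.9
position: [0.4289, 0.024, 0.2268]
ee_rot: [0.001, 0.707, 0.707, 0.0]
contact_force: [-0.1, -0.2, 0.2]
width: 0.0003
gripper_force: 0.0
```

```bash
python3 p.py; python3 q.py; python3 -c "
from m import *
for n in('scene','side'): c=cam(n);knobs(c)"
```

```text
[0.4290502  0.02367418 0.22671026]
(np.int32(233), [0.673, 0.056], np.float64(0.153), np.float64(51.1))
(np.int32(174), [0.459, 0.03], np.float64(0.15), np.float64(141.8))
(np.int32(147), [0.698, -0.158], np.float64(0.154), np.float64(-38.3))
panel n 1753 az mean 81.1 5/50/95% [ 45.8  82.  113.7] z [0.005 0.031 0.054] vec mean az 82.1
wrist
0.01 237 85.2 [ 45.9 109.5]
0.018 325 83.7 [ 44.3 111.3]
0.026 447 83.8 [ 43.4 114.2]
0.034 309 75.9 [ 44.5 112.6]
0.042 311 79.2 [ 47.2 114.1]
scene
0.01 12 69.8 [54.6 87.8]
0.018 23 74.9 [ 50.2 107.6]
0.026 27 76.5 [ 48.1 109.2]
0.034 31 78.5 [ 50.5 113. ]
0.042 35 79.5 [ 51.9 108.9]
edge az 78.76488 axis-edge dist -0.18704565270964985
(np.int32(6), [0.481, -0.181], np.float64(0.152), np.float64(-129.0))
(np.int32(9), [0.453, 0.032], np.float64(0.156), np.float64(142.8))
(np.int32(12), [0.693, -0.154], np.float64(0.148), np.float64(-38.3))
(np.int32(11), [0.669, 0.054], np.float64(0.148), np.float64(51.9))
(np.int32(11), [0.46, 0.032], np.float64(0.15), np.float64(141.1))
(np.int32(23), [0.697, -0.151], np.float64(0.15), np.float64(-36.5))
(np.int32(23), [0.485, -0.176], np.float64(0.146), np.float64(-128.9))
```

Panel now reads about 78.8° in both views, against a target of 78.9°. Next is the applicator arm: go in beside its bare bar, on the outer side.

Emit:
{"op": "apply_moves", "data": {"xyz": [[0.118, 0.086, 0], [0.118, 0.086, 0], [0.118, 0.086, 0], [0.118, 0.086, 0], [0, 0, 0.114], [0, 0, 0.114], [0, 0, 0.114], [0, 0, 0.114]], "rot": [[0, 0, 0], [0, 0, 0], [0, 0, 0], [0, 0, 0], [0, 0, 0], [0, 0, 0], [0, 0, 0], [0, 0, 0]], "hand": [-1, -1, -1, -1, -1, -1, -1, -1]}}

```text
clock: 18.2
position: [0.5316, 0.1656, 0.0884]
ee_rot: [0.0, 0.707, 0.707, 0.0]
contact_force: [0.9, 0.8, 0.9]
width: -0.0001
gripper_force: 0.0
```

Emit:
{"op": "apply_moves", "data": {"xyz": [[0, 0, 0], [0, 0, 0]], "rot": [[0, 0, 0], [0, 0, 0]], "hand": [-1, -1]}}

```text
clock: 18.45
position: [0.5324, 0.1658, 0.0907]
ee_rot: [0.001, 0.707, 0.707, 0.001]
contact_force: [0.6, 0.6, 0.5]
width: -0.0002
gripper_force: 0.0
```

```bash
cat > arc2.py <<'E'
from m import *
import sys
u=np.radians(78.9); P0=C+.24*np.array([np.cos(u),np.sin(u)])
p=status.get_state()["position"];d=p[:2]-P0;a0=np.degrees(np.arctan2(d[1],d[0]))%360;r0=np.hypot(*d);print(P0,p,a0.round(1),r0.round(4))
st=[float(x) for x in sys.argv[1].split(",")];az=a0+np.cumsum(st);k=np.minimum(np.arange(1,len(st)+1)/8,1);rr=r0+(.078-r0)*k
T=np.c_[P0[0]+rr*np.cos(np.radians(az)),P0[1]+rr*np.sin(np.radians(az))]
D=np.diff(np.vstack([p[:2],T]),axis=0)/.3
for i in range(0,len(D),8): print("az",az[min(i+7,len(D)-1)].round(1),[[float(round(b,3)),float(round(a,3)),0] for a,b in D[i:i+8]])
def arm(c):
    h=cv2.cvtColor(c["px"],cv2.COLOR_RGB2HSV);k=cv2.inRange(h,(4,150,80),(18,255,255))
    v,w=np.nonzero(k);X=plane(c,np.c_[w,v].astype(float),.095)[:,:2]-P0
    rho=np.hypot(*X.T);a=np.degrees(np.arctan2(X[:,1],X[:,0]))%360
    for lo,hi in((.02,.05),(.05,.1),(.145,.172)):
        s=a[(rho>lo)&(rho<hi)&(a>190)&(a<290)]
        if len(s): print("arm",lo,len(s),np.median(s).round(1))
for n in("scene","side"): print(n);arm(cam(n))
E
python3 arc2.py 2,2,2,2,2,2,2,2,3,3,3,3,3,3,3,3,3,3,3,2,2,1,1,1
```

```text
[0.62320527 0.17301024] [0.53237955 0.16582531 0.09065988] 184.5 0.0911
az 200.5 [[-0.01, 0.006, 0], [-0.01, 0.007, 0], [-0.009, 0.007, 0], [-0.009, 0.007, 0], [-0.008, 0.008, 0], [-0.008, 0.008, 0], [-0.007, 0.008, 0], [-0.007, 0.008, 0]]
az 224.5 [[-0.013, 0.005, 0], [-0.012, 0.006, 0], [-0.012, 0.006, 0], [-0.012, 0.007, 0], [-0.011, 0.008, 0], [-0.011, 0.008, 0], [-0.01, 0.009, 0], [-0.01, 0.009, 0]]
az 240.5 [[-0.009, 0.01, 0], [-0.009, 0.01, 0], [-0.008, 0.011, 0], [-0.005, 0.007, 0], [-0.005, 0.008, 0], [-0.002, 0.004, 0], [-0.002, 0.004, 0], [-0.002, 0.004, 0]]
scene
arm 0.02 22 211.8
arm 0.05 58 212.0
arm 0.145 10 211.6
side
arm 0.02 27 210.8
arm 0.05 31 211.1
arm 0.145 16 212.1
```

Emit:
{"op": "apply_moves", "data": {"xyz": [[-0.01, 0.006, 0], [-0.01, 0.007, 0], [-0.009, 0.007, 0], [-0.009, 0.007, 0], [-0.008, 0.008, 0], [-0.008, 0.008, 0], [-0.007, 0.008, 0], [-0.007, 0.008, 0]], "rot": [[0, 0, 0], [0, 0, 0], [0, 0, 0], [0, 0, 0], [0, 0, 0], [0, 0, 0], [0, 0, 0], [0, 0, 0]], "hand": [-1, -1, -1, -1, -1, -1, -1, -1]}}

```text
clock: 19.55
position: [0.5484, 0.1454, 0.0895]
ee_rot: [-0.001, 0.707, 0.707, -0.0]
contact_force: [-1.6, 0.1, 0.1]
width: 0.0002
gripper_force: 0.6
```

Emit:
{"op": "apply_moves", "data": {"xyz": [[-0.013, 0.005, 0], [-0.012, 0.006, 0], [-0.012, 0.006, 0], [-0.012, 0.007, 0], [-0.011, 0.008, 0], [-0.011, 0.008, 0], [-0.01, 0.009, 0], [-0.01, 0.009, 0]], "rot": [[0, 0, 0], [0, 0, 0], [0, 0, 0], [0, 0, 0], [0, 0, 0], [0, 0, 0], [0, 0, 0], [0, 0, 0]], "hand": [-1, -1, -1, -1, -1, -1, -1, -1]}}

```text
clock: 20.55
position: [0.5665, 0.118, 0.0897]
ee_rot: [0.0, 0.707, 0.707, -0.0]
contact_force: [-0.7, 1.2, 0.0]
width: 0.0001
gripper_force: 0.5
```

Emit:
{"op": "apply_moves", "data": {"xyz": [[-0.009, 0.01, 0], [-0.009, 0.01, 0], [-0.008, 0.011, 0], [-0.005, 0.007, 0], [-0.005, 0.008, 0], [-0.002, 0.004, 0], [-0.002, 0.004, 0], [-0.002, 0.004, 0]], "rot": [[0, 0, 0], [0, 0, 0], [0, 0, 0], [0, 0, 0], [0, 0, 0], [0, 0, 0], [0, 0, 0], [0, 0, 0]], "hand": [-1, -1, -1, -1, -1, -1, -1, -1]}}

```text
clock: 21.55
position: [0.5838, 0.1056, 0.0897]
ee_rot: [0.0, 0.707, 0.707, -0.0]
contact_force: [-0.6, 0.6, 0.3]
width: 0.0002
gripper_force: 0.4
```

```bash
python3 arc2.py 1,1,1,1,1,1,.5,.5
```

```text
[0.62320527 0.17301024] [0.58375258 0.10558883 0.08971656] 239.7 0.0781
az 246.7 [[-0.002, 0.004, 0], [-0.002, 0.004, 0], [-0.002, 0.004, 0], [-0.002, 0.004, 0], [-0.002, 0.004, 0], [-0.002, 0.004, 0], [-0.001, 0.002, 0], [-0.001, 0.002, 0]]
scene
arm 0.02 28 256.5
arm 0.05 45 256.3
arm 0.145 7 255.9
side
arm 0.02 12 269.9
arm 0.05 9 259.3
arm 0.145 11 256.1
```

Emit:
{"op": "apply_moves", "data": {"xyz": [[-0.002, 0.003, 0], [-0.001, 0.003, 0], [-0.001, 0.003, 0], [-0.001, 0.002, 0], [0, 0, 0], [0, 0, 0]], "rot": [[0, 0, 0], [0, 0, 0], [0, 0, 0], [0, 0, 0], [0, 0, 0], [0, 0, 0]], "hand": [-1, -1, -1, -1, -1, -1]}}

```text
clock: 22.4
position: [0.5871, 0.104, 0.0897]
ee_rot: [0.0, 0.707, 0.707, 0.0]
contact_force: [-0.2, 0.1, -0.2]
width: 0.0003
gripper_force: 0.2
```

Emit:
{"op": "apply_moves", "data": {"xyz": [[0.01, -0.03, 0], [0.01, -0.06, 0], [0, -0.08, 0], [0, -0.08, -0.1], [0, -0.1, -0.15], [0, -0.12, -0.15], [0, 0, -0.1], [0, 0, 0]], "rot": [[0, 0, 0], [0, 0, 0], [0, 0, 0], [0, 0, 0], [0, 0, 0], [0, 0, 0], [0, 0, 0], [0, 0, 0]], "hand": [-1, -1, -1, -1, -1, -1, -1, -1]}}

```text
clock: 23.4
position: [0.4469, 0.1103, 0.2425]
ee_rot: [0.002, 0.707, 0.707, 0.003]
contact_force: [-0.2, 0.8, 0.1]
width: 0.0001
gripper_force: 0.0
```

```bash
python3 arc2.py 1; python3 p.py; python3 q.py; python3 -c "
from arc2 import arm
from m import *
c=cam('wrist');arm(c)
c=cam('scene');knobs(c)" 1|tail -8
```

```text
[0.62320527 0.17301024] [0.44685524 0.11032936 0.24246024] 199.6 0.1872
az 200.6 [[0.006, 0.046, 0]]
scene
arm 0.02 29 260.1
arm 0.05 47 259.1
arm 0.145 6 258.4
side
arm 0.02 24 265.7
arm 0.05 20 258.8
arm 0.145 12 258.6
[0.44518209 0.11003347 0.23870066]
(np.int32(230), [0.671, 0.056], np.float64(0.151), np.float64(51.4))
(np.int32(46), [0.463, 0.03], np.float64(0.146), np.float64(141.0))
panel n 1160 az mean 78.8 5/50/95% [ 45.4  79.9 108.5] z [0.004 0.022 0.039] vec mean az 79.2
wrist
0.01 277 82.7 [ 46.2 109.8]
0.018 338 81.8 [ 44.8 110. ]
0.026 353 76.3 [ 42.1 105.8]
0.034 144 64.9 [45.  94.1]
scene
0.01 12 69.8 [54.6 87.8]
0.018 23 74.9 [ 50.2 107.6]
0.026 27 76.5 [ 48.1 109.2]
0.034 30 79.5 [ 52. 113.]
0.042 34 80.3 [ 52.3 108.9]
edge az 78.81784 axis-edge dist -0.18698795848951189
arm 0.145 11 258.5
arm 0.02 426 248.1
arm 0.05 623 254.0
arm 0.145 257 258.0
(np.int32(5), [0.479, -0.181], np.float64(0.154), np.float64(-129.5))
(np.int32(7), [0.454, 0.031], np.float64(0.154), np.float64(142.8))
(np.int32(12), [0.693, -0.154], np.float64(0.148), np.float64(-38.3))
(np.int32(11), [0.669, 0.054], np.float64(0.148), np.float64(51.9))
```

View pics/g2.png

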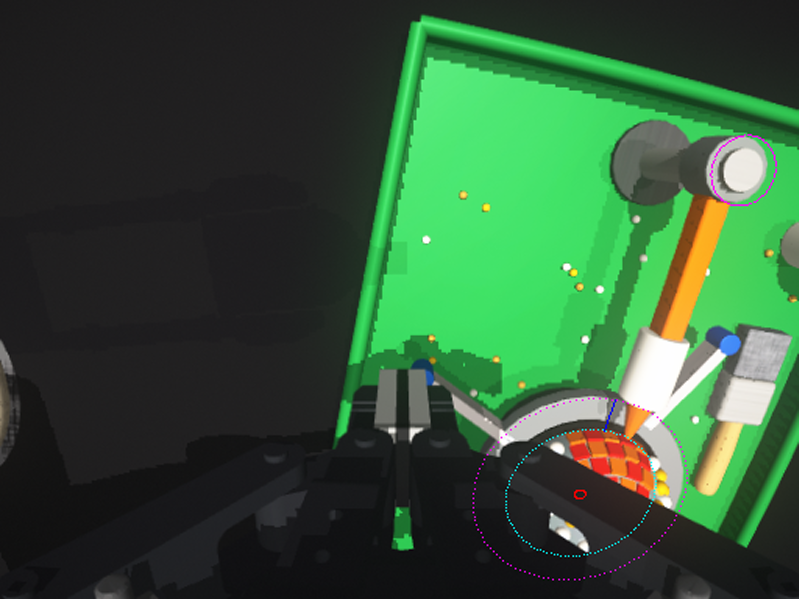

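The arm lies along the tray's y direction: post top at (742,170), nozzle tip at (630,436) just off the panel at (610,460). The hand is clear. Last check: tip-to-post direction measured within this one image.

```bash
python3 - <<'E'
from m import *
c=cam("wrist");print(status.get_state()["position"])
tip=plane(c,[630/1.5625,436/1.5625],.095)[0,:2];post=plane(c,[742/1.5625,170/1.5625],.115)[0,:2]
d=tip-post;print(tip,post,np.hypot(*d),np.degrees(np.arctan2(d[1],d[0])), "C->tip az",np.degrees(np.arctan2(*(tip-C)[::-1])),"C->post",np.degrees(np.arctan2(*(post-C)[::-1])))
c=cam("scene");k=plane(c,[0,0],0)
h=cv2.cvtColor(c["px"],cv2.COLOR_RGB2HSV);print(proj(c,[list(tip)+[.095],list(post)+[.115]]))
E
```

```text
[0.44596635 0.1100638  0.23920936]
[0.58999561 0.00750501] [0.62081805 0.17371331] 0.16904206882238335 -100.50585123205616 C->tip az 79.48342502660952 C->post 79.49097056434222
[[235.09973019 203.41119852]
 [282.93535277 215.24240124]]
```

```bash
python3 -c "
from rig import job
print(job.sign_off())"
```

```text
the job is handed in; nothing more can be done
None
```

I turned the red-and-orange panel to face the post and swung the nozzle in to point at it, both to within about 1° by the cameras. The hand came away, and I handed the job in at about 24 s; no verdict came back.

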